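# Post a spent lamp battery through the self-closing flap of the battery box

### The arm

A 7-joint arm with a two-finger parallel gripper is mounted at the origin on the work surface. World frame = base frame: x ahead of the robot, y to its left, z up, the work surface at z = 0. Lengths are in m, angles in rad, forces in N, time in s.
With the tool pointing down it reaches from about 0.425 to 0.875 m from the base axis. Payload 4.7 kg.
Tool frame: the origin (TCP) lies on the centre line of the jaws, within the pads' length; the fingertips stand 25 mm ahead of it and the grasp point (between the pads) lies 6 mm ahead of it (ctrl.tcp_to_tips is the distance from the TCP to the fingertips, in m); z points along the fingers, y is the direction in which the jaws open and shut (so a half turn about z gives the same grasp; the last joint's range is limited). The gripper opens to 87 mm and grips with 3 to 60 N. Pads are 19 mm wide; open, the fingers measure 117 mm over their backs; the gripper's body (75 mm by 190 mm) begins 51 mm behind the grasp point.
Start: joints at [0.014, 0.321, -0.07, 1.45, 0.023, 1.371, -0.057], TCP at [0.65, -0, 0.248] pointing down, gripper open.
Joint ranges: [-2.86, 2.86], [-0.3, 2.09], [-1.38, 1.24], [0.06, 2.45], [-1.56, 4.7], [0.09, 2.05], [-2.69, 2.69]. Speed limits (rad/s): [2.57, 2.57, 3.14, 3.14, 3.14, 3.14, 3.14].

### API

Orientations are given as a 3x3 rotation matrix whose columns are the frame's x, y, z axes.
In Python, from cell import ctrl gives the robot as it stands. The module is installed in compiled form; this text tells all that it offers.
- The arm moves only by the tool apply_moves, never from a script. Its argument "steps" is a list of rows, each an object with "travel": the shift along the tool's x, y, z in m, a list of three; "dr": the turn, a rotation vector about the tool's x, y, z in rad, a list of three; "grip": the opening, from -1 (shut) to 1 (fully open). A call has 1 to 10 rows; each row shifts and turns the pose as measured when the row begins, along the tool's axes as they then stand; what a row does not reach is not made up. A row lasts 1/10 s, in which the tool goes at most 50 mm and 8.59 degrees, less where a joint would pass 70% of its speed; a pose out of reach is approached as far as the arm can. A call with a gripper value outside its range is refused whole. The fingers move at their own pace and stop on an object; "grip_force" is the grip in N (left out, the last holds). Time passes only in rows, so rows that do not move let the fingers close. It gives the time, the measured TCP pose, the force and the opening at its end, in the units of the state.
- ctrl.sense(): the state, without advancing time (a new reading comes with each control period).
- ctrl.capture(name): name is "scene" or "side" or "wrist"; returns the picture (384x512x3 uint8, red, green, blue); there is no depth.
- ctrl.calibration(name): a dict with "K" (3x3 intrinsics, pixels), "D" ([k1, k2, p1, p2, k3] as OpenCV has them; the pictures are not rectified), "world_to_cam" (4x4, takes a point from world to camera coordinates); the wrist camera has in their place "mount" (4x4, takes a point from camera to tool coordinates, whose origin is the TCP and whose axes are the flange's). Camera axes: x right, y down, z forward; pixel columns grow to the right and rows downward; lengths in m; the calibration is good to about 2 mm. A picture is of the moment at which its call begins: read the wrist's pose just before it. calibration takes no time and is no camera call.
- ctrl.job_done(): hands the job in, once; it reports no verdict.
Trained networks look in the newest picture that a camera, given by its name, has taken for a name from the list of things; names that differ only in an ending like _2 or _b are one class to them, and where a whole thing is asked for, a point or a joint stands for the part that bears it (a point fixed in the world has none). Each returns a list of dicts, best first, with "confidence" (0 to 1); they miss things now and then, are a little off and sometimes report something else, mostly with a low value. They report only what shows in the picture. A call takes as long as a camera call.
- ctrl.spot_in(name, camera): "position" ([x, y, z] in m, in world coordinates, good to about 4 mm: the middle of the surface that is visible of it).
- ctrl.cut_out(name, camera): "region" (384x512 bool, what is visible of it).
The state is a dict: "clock": time; "joint_pos": joint angles; "qvel": joint speeds; "joint_torque": joint torques, N m; "position": TCP position; "eef_rot": TCP orientation; "contact_force": force on the tool from outside, world axes, zero at the start; "torque": the same for the moment, N m; "gripper_width": finger opening in m.
Only numpy, scipy, OpenCV 4.12 (cv2) and the standard library are available. Lean on these libraries where they do the work, as an engineer would, in place of code of your own. Each camera call takes 0.05 s, during which the arm holds its last target.

### The job

Get the spent lamp battery that lies on the loading tray into the grey battery box: without picking it up, straighten it with your fingers as needed, push it steadily along the tray and in under the gravity flap, reaching in after it until it drops down the slide into the bin, then draw your fingers back out so that the flap swings shut. Do not lift or flick the battery or push it off the tray, and leave the other things on the bench where they are.

Things in the scene. Friction and masses are not known exactly. Their poses are not given: they have to be found in the camera images.
- battery_box: Grey steel collection box fixed to the bench, 220 mm wide, 250 deep, 176 high (flat roof with a grille of rods), with a loading tray before its mouth. Origin: on the bench, straight below the middle of the mouth, in the plane of the front face. x points level into the box (the way to push), y along the front face to the left as seen when pushing, z up. Bin floor 8 mm above the bench.
- tray (a point): Middle of the tray's upper face: a level plate 205 mm long (x, from the front face outward) and 196 mm wide, 100 mm above the bench. Lips along its two long sides stand 6 mm above it; the outer end is open. Sliding friction about 0.6, give or take a fifth.
- mouth (a point): Middle of the mouth's lower edge, level with the tray. The mouth is 110 mm wide and 52 mm high; above it the 3 mm front panel goes on for 24 mm up to the roof. Upright fingers are stopped by that panel; fingers leaning forward about 45 degrees can reach in under it.
- sill_edge (a point): Inner edge of the level sill, which carries on from the tray for 55 mm inside the mouth; from this edge a slide drops at 43 degrees into the bin. The battery tips over it by itself once its middle is past, that is with its rear end some 7 to 20 mm inside the front face.
- flap (a joint): Plain steel gravity flap (0.11 kg) that closes the mouth just behind the front panel, hung from a rod at x = +5 mm, 157 mm above the bench, and reaching down to 104 mm. 0 = hanging shut, grows as its lower edge swings into the box, up to 1.45 rad. It falls shut by itself from any angle and takes well under 1 N to push open.
- flap_edge (a point): Middle of the flap's lower edge.
- battery: Spent sealed 6 V lamp battery: a plain grey block 97 mm long (x), 66 mm wide (y), 33 mm high, 0.55 kg give or take a quarter, lying flat on the tray, somewhat off the middle and askew, its terminal end (+x) towards the box. Origin: centre of its underside.
- battery_mid (a point): Centre of the battery block.
- spare_battery: A good battery of the same make, standing on end on the bench beside the tray with its terminals up, base 33 x 66 mm, 97 mm tall. Origin: centre of its underside. Leave it alone.
- multimeter: Green multimeter lying on its back, 150 x 80 x 50 mm. Origin: centre of its underside. Leave it alone.
- gauge: Round black pressure gauge lying face up, 100 mm across, 45 mm high, with a brass stub 24 mm long on one side. Origin: centre of its underside. Leave it alone.
- solder_reel: Bare metal solder reel standing on its flange, 60 mm across, 44 mm high. Origin: centre of its underside. Leave it alone.
- lamp_head: Black hand-lamp head standing glass up, 116 mm across, 80 mm high. Origin: centre of its underside. Leave it alone.
- screwdriver: Screwdriver lying on the bench, 190 mm long, handle 26 mm thick. Origin: under its middle; x runs towards its blade. Leave it alone.
- flux_tin: Small round tin, 52 mm across, 45 mm high. Origin: centre of its underside. Leave it alone.

How it is judged:
By the outcome, as a careful person would: the job done as asked, in the order asked, and still so for the second after the job is handed in, with the robot touching nothing.
It also fails if it takes over 51 s, if anything falls off the work surface, if the arm or the gripper's body presses on something with over 40 N, if the wrist force passes 120 N, or if a joint passes its speed limit or range.

## Working session

There is one attempt and no reset: what is moved stays moved. The work goes in short steps, Python scripts to look and compute and a tool call to move; the robot and the scene stay as the last step left them, time stands still between calls to the robot, and variables do not carry over. Pictures are saved under pics/ and viewed, and the job is handed in when it is done.

Besides the shell and the picture viewer there is one more tool, called after "Call:" by a JSON object that holds its "op" and its "data", one argument or row to a line. apply_moves: Moves the arm, as the interface text tells. Its arguments: {"type":"object","properties":{"steps":{"type":"array"},"grip_force":{"type":"number"}},"required":["steps"]}

```bash
mkdir -p pics; ls; python3 - <<'E'
from cell import ctrl
import cv2,numpy as np
s=ctrl.sense(); print(s['clock'],s['position'],s['eef_rot'],s['gripper_width'],ctrl.tcp_to_tips)
for c in ['scene','side']:
    im=ctrl.capture(c); cv2.imwrite(f'pics/{c}0.png',im[:,:,::-1])
    k=ctrl.calibration(c); print(c,np.round(k['K'],1).tolist(),k['D'],np.round(k['world_to_cam'],3).tolist())
    for n in ['battery_box','battery','flap','spare_battery']:
        try: print(n,[(np.round(d['position'],3).tolist(),round(d['confidence'],2)) for d in ctrl.spot_in(n,c)])
        except Exception as e: print(n,e)
print(ctrl.sense()['clock'])
E
```

```text
pics
0.0 [6.49496512e-01 2.53137311e-05 2.46446550e-01] [[-1.33881518e-04  9.99998155e-01 -1.91632601e-03]
 [ 9.99999990e-01  1.33788962e-04 -4.84263790e-05]
 [-4.81699064e-05 -1.91633247e-03 -9.99998163e-01]] 0.08687644516634443 0.025
scene [[418.4, 0.0, 256.4], [0.0, 418.4, 182.5], [0.0, 0.0, 1.0]] [-0.01116283  0.          0.          0.          0.        ] [[-0.582, 0.813, 0.005, 0.417], [0.51, 0.37, -0.777, -0.187], [-0.634, -0.45, -0.63, 1.79], [0.0, 0.0, 0.0, 1.0]]
battery_box [([0.642, 0.204, 0.102], 0.89), ([0.588, 0.106, 0.11], 0.67)]
battery [([0.61, -0.005, 0.134], 0.96)]
flap [([0.588, 0.106, 0.114], 0.47)]
spare_battery [([0.354, 0.278, 0.043], 0.61), ([0.72, -0.027, 0.068], 0.56)]
side [[478.6, 0.0, 259.6], [0.0, 478.6, 187.7], [0.0, 0.0, 1.0]] [-0.12319446  0.          0.          0.          0.        ] [[0.708, -0.706, -0.019, -0.482], [-0.46, -0.441, -0.77, 0.333], [0.536, 0.554, -0.637, 1.132], [0.0, 0.0, 0.0, 1.0]]
battery_box [([0.563, 0.106, 0.102], 0.9), ([0.406, -0.446, 0.082], 0.72)]
battery [([0.585, -0.029, 0.133], 0.83), ([0.565, 0.109, 0.103], 0.64)]
flap [([0.595, 0.098, 0.124], 0.7)]
spare_battery [([0.708, -0.049, 0.09], 0.71)]
0.5
```

View pics/scene0.png

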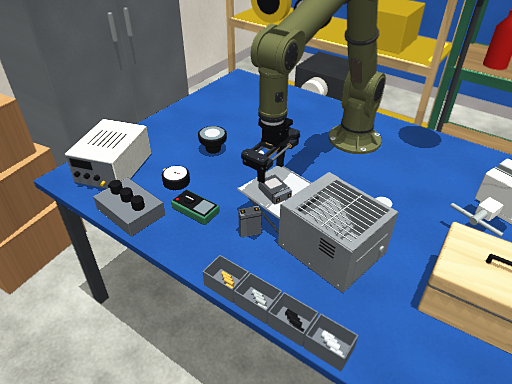

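View pics/side0.png

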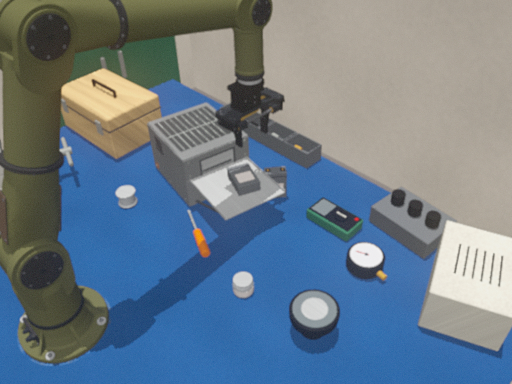

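The scene view (box around px (335,230), battery (275,185)) and the side view (tray (238,185), battery (243,178)) agree on the layout. I'll zoom in and look with the wrist camera as well.

```bash
python3 - <<'E'
from cell import ctrl
import cv2,numpy as np
im=ctrl.capture('wrist'); cv2.imwrite('pics/wrist0.png',im[:,:,::-1])
k=ctrl.calibration('wrist'); print(k)
s=cv2.imread('pics/side0.png')[90:230,140:300]; cv2.imwrite('pics/side0z.png',cv2.resize(s,None,fx=5,fy=4.28*5/4.28*0.85,interpolation=cv2.INTER_CUBIC))
s=cv2.imread('pics/scene0.png')[150:300,230:410]; cv2.imwrite('pics/scene0z.png',cv2.resize(s,None,fx=4,fy=4,interpolation=cv2.INTER_CUBIC))
E
```

```text
{'K': array([[300.5928648 ,   0.        , 252.59311288],
       [  0.        , 300.5928648 , 193.15110542],
       [  0.        ,   0.        ,   1.        ]]), 'D': array([0.00654787, 0.        , 0.        , 0.        , 0.        ]), 'mount': array([[-2.01355659e-04, -9.65875199e-01, -2.59007838e-01,
         6.95473258e-02],
       [ 9.99999065e-01,  1.55863814e-04, -1.35864793e-03,
        -5.67490883e-05],
       [ 1.35265429e-03, -2.59007869e-01,  9.65874264e-01,
        -1.37966213e-01],
       [ 0.00000000e+00,  0.00000000e+00,  0.00000000e+00,
         1.00000000e+00]])}
```

View pics/wrist0.png

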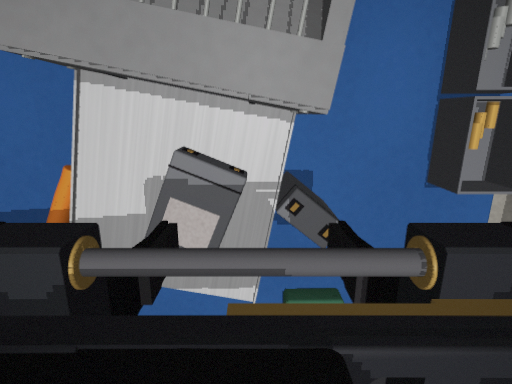

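View pics/side0z.png

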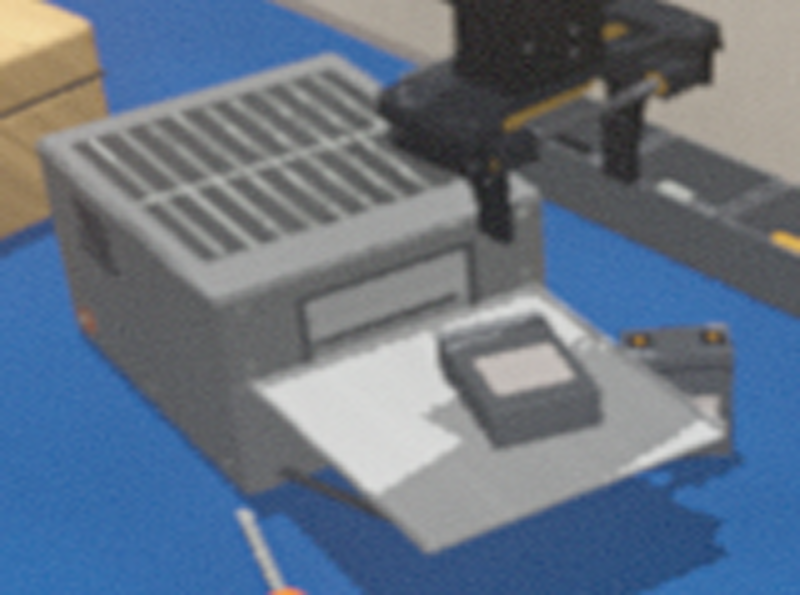

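View pics/scene0z.png

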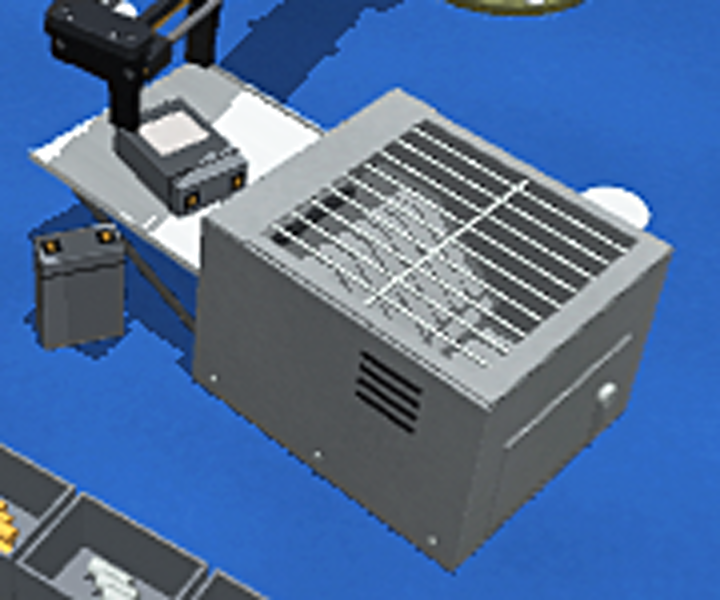

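```bash
cat > h.py <<'E'
import cv2,numpy as np
from cell import ctrl
def Rz(a): c,s=np.cos(a),np.sin(a); return np.array([[c,-s,0],[s,c,0],[0,0,1]])
def cam(c,s=None):
    k=ctrl.calibration(c)
    if c=='wrist':
        T=np.eye(4);T[:3,:3]=s['eef_rot'];T[:3,3]=s['position']
        W=np.linalg.inv(T@k['mount'])
    else: W=np.array(k['world_to_cam'])
    return k['K'],k['D'],W
def proj(P,C):
    K,D,W=C
    return cv2.projectPoints(np.asarray(P,float).reshape(-1,3),cv2.Rodrigues(W[:3,:3])[0],W[:3,3],K,D)[0].reshape(-1,2)
def tf(p,P): return np.asarray(P)@Rz(p[2]).T+[p[0],p[1],p[3] if len(p)>3 else 0]
BOX=np.array([[x,y,z] for x in(0,.25) for y in(-.11,.11) for z in(0,.176)]+[[-.205,-.098,.1],[-.205,.098,.1],[0,.098,.1],[0,-.098,.1],[0,.055,.1],[0,-.055,.1],[0,.055,.152],[0,-.055,.152]])
def block(z=.1): return np.array([[x,y,zz] for x in(-.0485,.0485) for y in(-.033,.033) for zz in(z,z+.033)])
EB=[(0,1),(2,3),(4,5),(6,7),(0,2),(1,3),(4,6),(5,7),(0,4),(1,5),(2,6),(3,7)]
def draw(im,box,bat,C,sc=1):
    q=proj(tf(box,BOX),C)
    for a,b in EB+[(8,9),(9,10),(10,11),(11,8),(12,13),(13,15),(15,14),(14,12)]: cv2.line(im,tuple(np.int32(q[a]*16*sc+8*(sc-1))),tuple(np.int32(q[b]*16*sc+8*(sc-1))),(0,0,255),1,cv2.LINE_AA,4)
    if bat is not None:
        q=proj(tf(bat,block()),C)
        for a,b in EB: cv2.line(im,tuple(np.int32(q[a]*16*sc+8*(sc-1))),tuple(np.int32(q[b]*16*sc+8*(sc-1))),(0,255,255),1,cv2.LINE_AA,4)
    return im
def overlay(src,out,box,bat,C,crop=None,sc=1):
    im=cv2.resize(cv2.imread(src),None,fx=sc,fy=sc,interpolation=cv2.INTER_CUBIC)
    draw(im,box,bat,C,sc)
    if crop: x0,y0,x1,y1=[int(v*sc) for v in crop]; im=im[y0:y1,x0:x1]
    cv2.imwrite(out,im)
E
cat > fit0.py <<'E'
from h import *
from scipy.optimize import least_squares as LS
S,D,W=cam('scene'),cam('side'),cam('wrist',ctrl.sense())
box=[(S,[0,-.11,.176],281,206),(S,[0,.11,.176],329.5,172.5),(S,[.25,.11,.176],398,212),(S,[.25,-.11,.176],352.5,252),(S,[.25,-.11,0],343.7,293),(S,[0,-.11,0],278.7,244.5),(S,[-.205,-.098,.1],238,188),
(D,[-.205,.098,.1],226,219.4),(D,[-.205,-.098,.1],285.6,191),(D,[0,.11,.176],183.6,160.6),(D,[.25,.11,.176],148.4,124),(D,[0,.11,0],190,205.8),(D,[0,-.11,.176],248,133.5),(W,[0,-.11,.176],325,112),(W,[-.205,-.098,.1],255,300)]
b,l=.0485,.033
bat=[(S,[b,-l,.1],275,203.5),(S,[b,-l,.133],274,196.5),(S,[b,l,.133],291.2,189.5),(S,[b,l,.1],291,195),(S,[-b,l,.133],274.5,174.5),
(D,[b,l,.133],228,170),(D,[-b,l,.133],239.4,190),(D,[-b,l,.1],239.4,195.2),(D,[-b,-l,.133],260,183),(D,[-b,-l,.1],260,187.6),(D,[b,-l,.133],249,164)]
out=[]
for obs,p0 in((box,[.6,.1,1.5]),(bat,[.6,0,1.5])):
    f=lambda p:np.concatenate([proj(tf(p,[q]),C)[0]-[u,v] for C,q,u,v in obs])
    r=LS(f,p0,loss='soft_l1'); print(r.x,np.round(f(r.x),1).tolist()); out.append(r.x)
np.save('p0.npy',out)
overlay('pics/scene0.png','pics/o_s.png',*out,S,(230,150,410,300),4)
overlay('pics/side0.png','pics/o_d.png',*out,D,(140,90,300,230),4)
overlay('pics/wrist0.png','pics/o_w.png',*out,W,None,1.5)
E
python3 fit0.py
```

```text
[0.59286259 0.09131354 1.38867305] [-1.0, -2.6, -1.5, -1.2, -0.4, -1.7, -1.2, -1.1, -1.7, 0.1, -1.0, 0.7, -1.8, 0.8, -1.7, 0.6, -1.8, 1.0, -2.5, 0.5, -3.2, -0.7, -1.8, 1.9, -1.5, 2.0, 4.2, -2.4, -0.0, 0.7]
[ 0.59571179 -0.02040662  1.21891208] [-1.3, 0.8, 0.0, -0.1, -0.3, -0.8, -0.7, 1.6, -1.6, -1.4, -2.6, -0.8, -1.0, -1.5, -0.4, 2.5, 0.3, -1.1, 0.5, 3.4, -2.6, -0.8]
```

View pics/o_s.png

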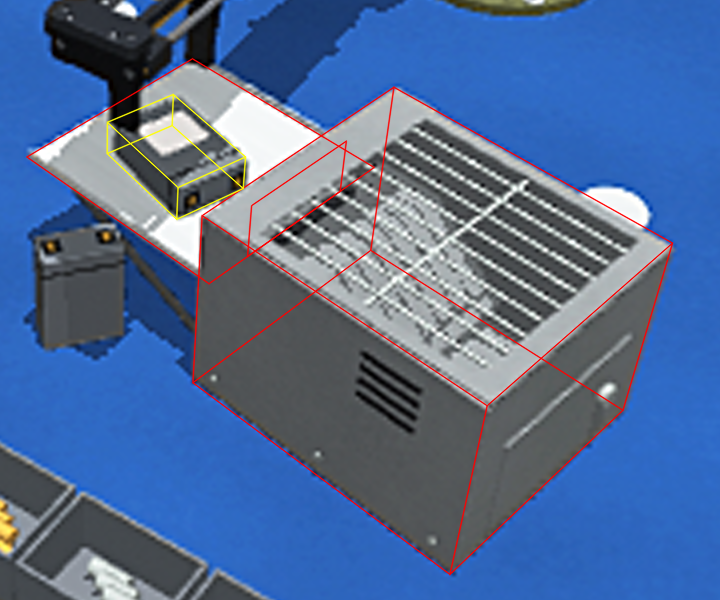

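View pics/o_d.png

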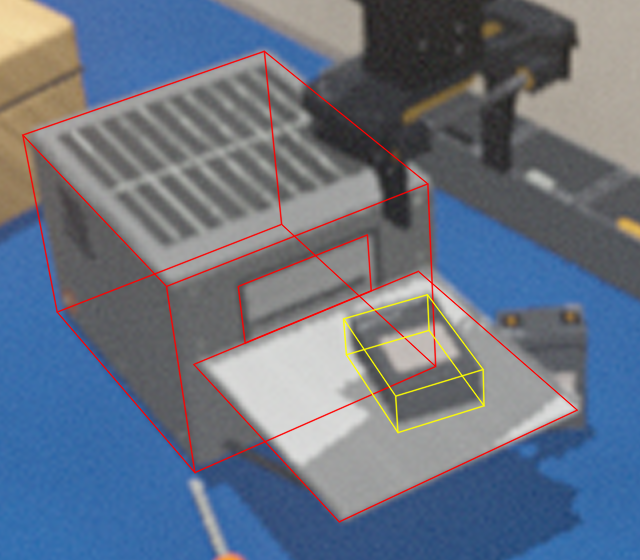

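View pics/o_w.png

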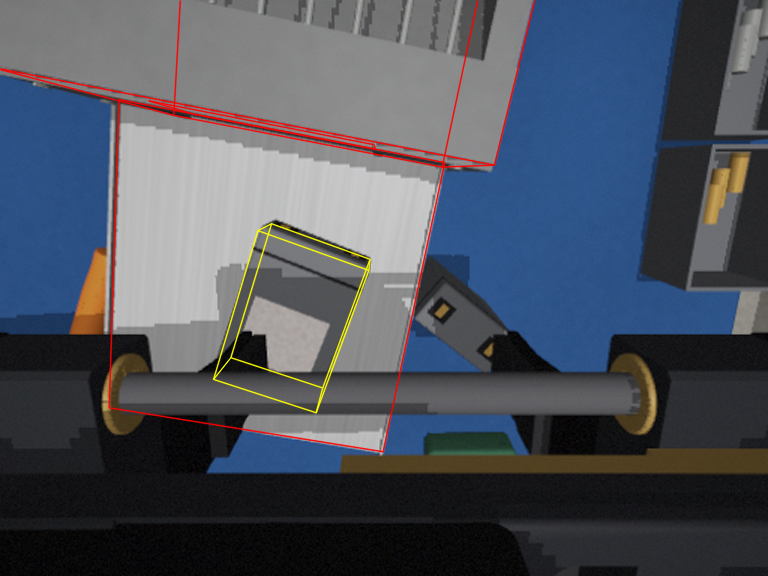

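The overlays fit in all three views. Box origin ≈ (0.593, 0.091) with yaw 1.389. In the box frame the battery is about 23 mm to the right and turned −0.17 rad. I'll go upright over the battery with the fingers open and the jaws square to the box.

Call:
{"op": "apply_moves", "data": {
  "steps": [
    {"travel":[-0.007,-0.026,0],"dr":[0,0,0.09],"grip":1},
    {"travel":[-0.01,-0.026,0],"dr":[0,0,0.09],"grip":1},
    {"travel":[0,0,0.03],"dr":[0,0,0],"grip":1},
    {"travel":[0,0,0.02],"dr":[0,0,0],"grip":1},
    {"travel":[0,0,0],"dr":[0,0,0],"grip":1}
  ],
  "grip_force": 5
}}

```text
clock: 1.05
position: [0.5962, -0.015, 0.1974]
eef_rot: [[0.186, 0.982, 0.003], [0.982, -0.186, 0.0], [0.001, 0.003, -1.0]]
contact_force: [-0.3, 0.4, 0.0]
gripper_width: 0.0869
```

```bash
cat > st.py <<'E'
from h import *
def rep(box=None):
    s=ctrl.sense(); p0=np.load('p0.npy')
    b=p0[0]; d=Rz(b[2]).T@(s['position']-[b[0],b[1],0]); R=Rz(b[2]).T@s['eef_rot']
    print('t',round(s['clock'],2),'box TCP',np.round(d,4),'tips',np.round(d+R[:,2]*.025,4),'R',np.round(R,3).tolist(),'F',np.round(Rz(b[2]).T@s['contact_force'],1),'w',round(s['gripper_width'],4))
    return s,b,d,R
if __name__=='__main__': rep()
E
python3 - <<'E'
from st import *
s,b,d,R=rep()
bt=np.load('p0.npy')[1]
im=ctrl.capture('wrist'); cv2.imwrite('pics/w1.png',im[:,:,::-1])
overlay('pics/w1.png','pics/o_w1.png',b,bt,cam('wrist',s),None,1.5)
E
```

```text
t 1.05 box TCP [-0.104  -0.0225  0.1974] tips [-0.104  -0.0226  0.1724] R [[1.0, -0.005, 0.001], [-0.005, -1.0, -0.003], [0.001, 0.003, -1.0]] F [0.3 0.4 0. ] w 0.0869
```

View pics/o_w1.png

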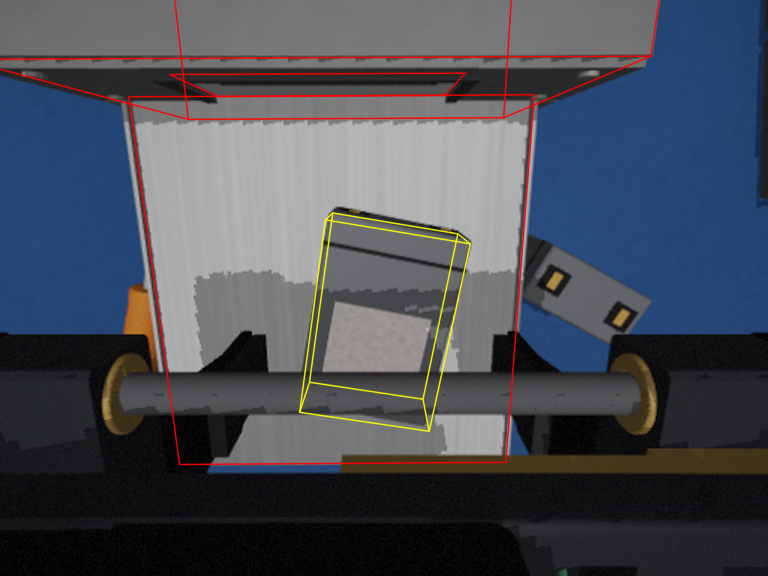

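The wrist view shows the battery centred between the open fingers (around px (380,320)) and the box outline matching. Lowering beside it.

Call:
{"op": "apply_moves", "data": {
  "steps": [
    {"travel":[0,0,0.03],"dr":[0,0,0],"grip":1},
    {"travel":[0,0,0.02],"dr":[0,0,0],"grip":1},
    {"travel":[0,0,0.012],"dr":[0,0,0],"grip":1},
    {"travel":[0,0,0.003],"dr":[0,0,0],"grip":1}
  ]
}}

```text
clock: 1.5
position: [0.602, -0.0144, 0.1382]
eef_rot: [[0.186, 0.983, 0.015], [0.983, -0.186, 0.001], [0.003, 0.015, -1.0]]
contact_force: [-0.5, -0.6, 0.1]
gripper_width: 0.0871
```

```bash
python3 st.py
```

```text
t 1.5 box TCP [-0.1023 -0.0281  0.1382] tips [-0.1022 -0.0285  0.1132] R [[1.0, -0.005, 0.003], [-0.005, -1.0, -0.015], [0.003, 0.015, -1.0]] F [-0.7  0.3  0.1] w 0.0871
```

Call:
{"op": "apply_moves", "data": {
  "steps": [
    {"travel":[0,-0.004,0.003],"dr":[0.015,0,0],"grip":1},
    {"travel":[0,-0.003,0.003],"dr":[0,0,0],"grip":1},
    {"travel":[0,-0.003,0.0],"dr":[0,0,0],"grip":1}
  ]
}}

```text
clock: 1.8
position: [0.5935, -0.0123, 0.1341]
eef_rot: [[0.186, 0.983, 0.003], [0.983, -0.186, 0.004], [0.004, 0.002, -1.0]]
contact_force: [0.4, 0.1, -0.2]
gripper_width: 0.087
```

```bash
python3 st.py
```

```text
t 1.8 box TCP [-0.1018 -0.0194  0.1341] tips [-0.1017 -0.0194  0.1091] R [[1.0, -0.005, 0.004], [-0.004, -1.0, -0.002], [0.004, 0.002, -1.0]] F [ 0.2 -0.4 -0.2] w 0.087
```

Call:
{"op": "apply_moves", "data": {
  "steps": [
    {"travel":[0,-0.004,0.002],"dr":[0,0,0],"grip":1},
    {"travel":[0,-0.005,0],"dr":[0,0,0],"grip":1},
    {"travel":[0,-0.005,0],"dr":[0,0,0],"grip":1},
    {"travel":[0,-0.005,0],"dr":[0,0,0],"grip":1}
  ]
}}

```text
clock: 2.2
position: [0.5756, -0.0084, 0.1341]
eef_rot: [[0.185, 0.983, 0.009], [0.983, -0.185, 0.004], [0.006, 0.008, -1.0]]
contact_force: [2.0, -0.2, -0.9]
gripper_width: 0.0867
```

```bash
python3 st.py
```

```text
t 2.2 box TCP [-0.1012 -0.001   0.1341] tips [-0.101  -0.0012  0.1091] R [[1.0, -0.004, 0.005], [-0.004, -1.0, -0.008], [0.006, 0.008, -1.0]] F [ 0.1 -2.  -0.9] w 0.0867
```

Call:
{"op": "apply_moves", "data": {
  "steps": [
    {"travel":[0,-0.005,0.001],"dr":[0.004,0,0],"grip":1},
    {"travel":[0,-0.004,0],"dr":[0.004,0,0],"grip":1},
    {"travel":[0,-0.003,0],"dr":[0,0,0],"grip":1},
    {"travel":[0,0,0],"dr":[0,0,0],"grip":1}
  ]
}}

```text
clock: 2.6
position: [0.5631, -0.0056, 0.1342]
eef_rot: [[0.185, 0.983, 0.003], [0.983, -0.185, 0.006], [0.006, 0.002, -1.0]]
contact_force: [2.0, 0.3, 0.1]
gripper_width: 0.0873
```

```bash
python3 - <<'E'
from st import *
s,b,d,R=rep()
for c in ['wrist','side']:
    im=ctrl.capture(c); cv2.imwrite(f'pics/{c}2.png',im[:,:,::-1])
bt=[*(Rz(b[2])@[-.108,d[1]-.0105,0]+[b[0],b[1],0])[:2],b[2]]
overlay('pics/wrist2.png','pics/o_w2.png',b,bt,cam('wrist',s),None,1.5)
overlay('pics/side2.png','pics/o_d2.png',b,bt,cam('side'),(140,90,300,230),4)
E
```

```text
t 2.6 box TCP [-0.1007  0.0117  0.1342] tips [-0.1005  0.0117  0.1092] R [[1.0, -0.004, 0.006], [-0.004, -1.0, -0.002], [0.006, 0.002, -1.0]] F [ 0.7 -1.9  0.1] w 0.0873
```

View pics/o_w2.png

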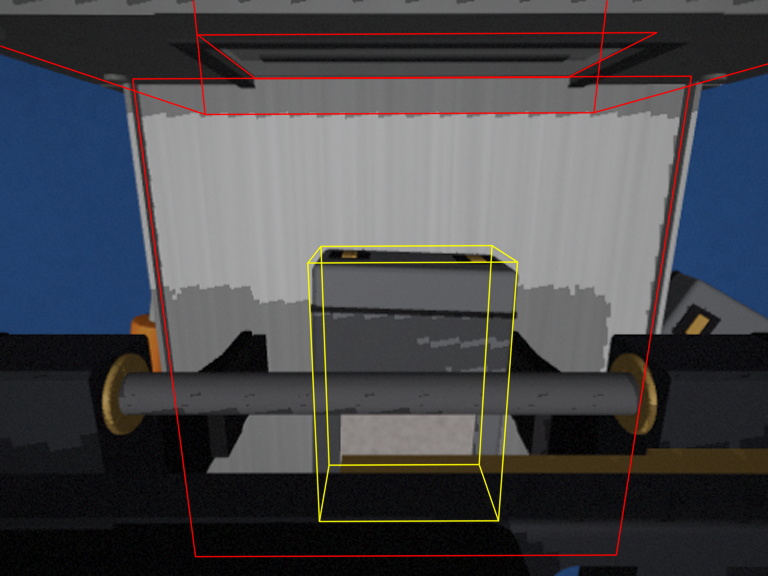

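View pics/o_d2.png

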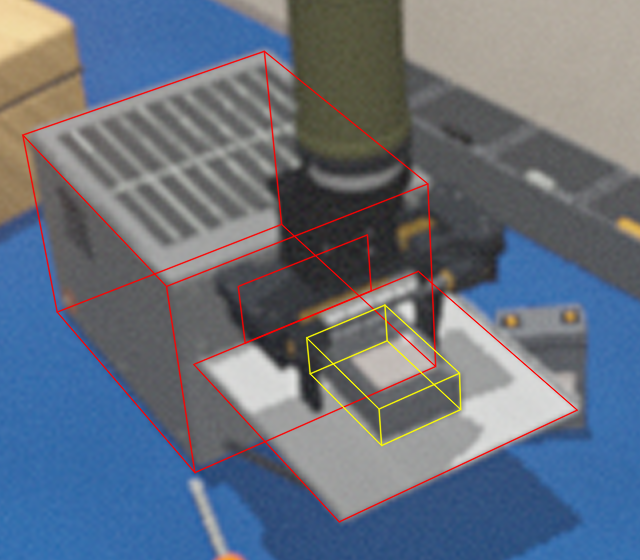

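The battery is now nearly square: front edge level in the wrist view, around px (312–517, 250), and about centred on the mouth. I'll centre the fingers, lift clear, then move back and lean.

Call:
{"op": "apply_moves", "data": {
  "steps": [
    {"travel":[0,0.005,0],"dr":[0,0,0],"grip":1},
    {"travel":[0,0.004,0],"dr":[0,0,0],"grip":1},
    {"travel":[0,0,-0.02],"dr":[0,0,0],"grip":1},
    {"travel":[0,0,-0.04],"dr":[0,0,0],"grip":1},
    {"travel":[0,0,-0.04],"dr":[0,0,0],"grip":1},
    {"travel":[-0.03,0,-0.01],"dr":[0,0,0],"grip":-0.08},
    {"travel":[-0.04,0,0],"dr":[0,0,0],"grip":-0.08},
    {"travel":[-0.03,0,0],"dr":[0,0,0],"grip":-0.08},
    {"travel":[0,0,0],"dr":[0,0.1,0],"grip":-0.08}
  ]
}}

```text
clock: 3.6
position: [0.5542, -0.1052, 0.2453]
eef_rot: [[0.174, 0.985, 0.011], [0.979, -0.175, 0.106], [0.106, -0.007, -0.994]]
contact_force: [-0.6, 0.1, 0.6]
gripper_width: 0.0631
```

```bash
python3 st.py
```

```text
t 3.6 box TCP [-0.2002  0.0024  0.2453] tips [-0.1976  0.0026  0.2205] R [[0.994, 0.007, 0.106], [0.006, -1.0, 0.008], [0.106, -0.007, -0.994]] F [-0.   0.6  0.6] w 0.0631
```

Now tilt while holding position.

Call:
{"op": "apply_moves", "data": {
  "steps": [
    {"travel":[0,0,0],"dr":[0,0.12,0],"grip":-0.08},
    {"travel":[0,0,0],"dr":[0,0.12,0],"grip":-0.08},
    {"travel":[0,0,0],"dr":[0,0.12,0],"grip":-0.08},
    {"travel":[0,0,0],"dr":[0,0.12,0],"grip":-0.08},
    {"travel":[0,0,0],"dr":[0,0.12,0],"grip":-0.08},
    {"travel":[0,0,0],"dr":[0,0,0],"grip":-0.08}
  ]
}}

```text
clock: 4.2
position: [0.5552, -0.1115, 0.2456]
eef_rot: [[0.138, 0.983, 0.117], [0.733, -0.181, 0.656], [0.666, -0.005, -0.746]]
contact_force: [0.5, -0.4, -0.6]
gripper_width: 0.0403
```

```bash
python3 st.py; python3 -c "
from cell import ctrl;import numpy as np;print(np.round(ctrl.sense()['joint_pos'],2))"
```

```text
t 4.2 box TCP [-0.2063  0.0003  0.2456] tips [-0.1897  0.0004  0.227 ] R [[0.746, -0.0, 0.666], [-0.003, -1.0, 0.003], [0.666, -0.005, -0.746]] F [-0.4 -0.5 -0.6] w 0.0403
[ 0.45  0.3   0.1   1.66 -0.7   1.52  0.53]
```

Call:
{"op": "apply_moves", "data": {
  "steps": [
    {"travel":[0,0,0],"dr":[0,0.14,0],"grip":-0.08},
    {"travel":[-0.0306,0,0.0258],"dr":[0,0,0],"grip":-0.08},
    {"travel":[-0.0306,0,0.0258],"dr":[0,0,0],"grip":-0.08},
    {"travel":[0,0,0],"dr":[0,0,0],"grip":-0.08}
  ]
}}

```text
clock: 4.6
position: [0.5571, -0.1107, 0.1651]
eef_rot: [[0.116, 0.984, 0.133], [0.639, -0.176, 0.748], [0.76, -0.002, -0.65]]
contact_force: [0.2, -1.1, -0.2]
gripper_width: 0.0404
```

```bash
python3 - <<'E'
from st import *
s,b,d,R=rep()
for c in ['scene','side']:
    im=ctrl.capture(c); cv2.imwrite(f'pics/{c}3.png',im[:,:,::-1])
bt=[*(Rz(b[2])@[-.111,.001,0]+[b[0],b[1],0])[:2],b[2]-.02]
overlay('pics/scene3.png','pics/o_s3.png',b,bt,cam('scene'),(220,110,400,250),4)
overlay('pics/side3.png','pics/o_d3.png',b,bt,cam('side'),(140,90,300,230),4)
E
```

```text
t 4.6 box TCP [-0.2052 -0.0015  0.1651] tips [-0.1862 -0.0013  0.1489] R [[0.65, 0.005, 0.76], [0.002, -1.0, 0.005], [0.76, -0.002, -0.65]] F [-1.1 -0.4 -0.2] w 0.0404
```

View pics/o_d3.png

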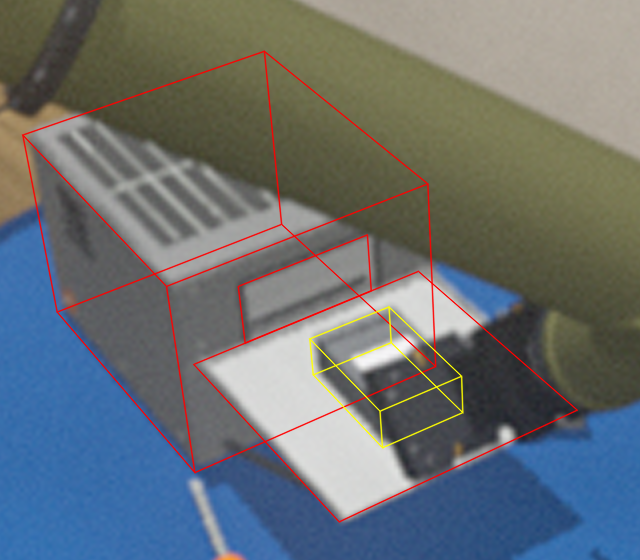

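View pics/o_s3.png

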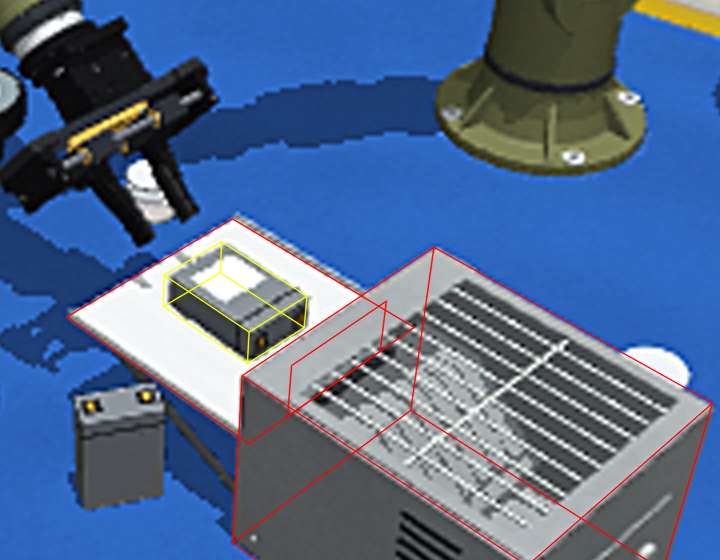

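The tilted fingers sit behind the battery, with its rear edge matching the drawn block. Lowering to about 13 mm above the tray (tip centre).

Call:
{"op": "apply_moves", "data": {
  "steps": [
    {"travel":[-0.015,0,0.013],"dr":[0,0,0],"grip":-0.08},
    {"travel":[-0.01,0,0.009],"dr":[0,0,0],"grip":-0.08},
    {"travel":[-0.001,0,0.001],"dr":[0,0,0],"grip":-0.08}
  ]
}}

```text
clock: 5.0
position: [0.5639, -0.1099, 0.1411]
eef_rot: [[0.099, 0.985, 0.142], [0.644, -0.172, 0.745], [0.758, 0.018, -0.652]]
contact_force: [-0.6, 0.0, -0.6]
gripper_width: 0.0398
```

```bash
python3 st.py
```

```text
t 5.0 box TCP [-0.2031 -0.008   0.1411] tips [-0.1842 -0.0081  0.1248] R [[0.652, 0.009, 0.758], [0.019, -1.0, -0.005], [0.758, 0.018, -0.652]] F [-0.1  0.6 -0.6] w 0.0398
```

Call:
{"op": "apply_moves", "data": {
  "steps": [
    {"travel":[-0.005,-0.005,0.004],"dr":[0.005,0,0.015],"grip":-0.08},
    {"travel":[-0.004,-0.003,0.003],"dr":[0,0,0.004],"grip":-0.08},
    {"travel":[0,0,0],"dr":[0,0,0],"grip":-0.08}
  ]
}}

```text
clock: 5.3
position: [0.5561, -0.1089, 0.1303]
eef_rot: [[0.117, 0.984, 0.137], [0.642, -0.181, 0.745], [0.758, 0.001, -0.652]]
contact_force: [0.2, -0.2, -0.0]
gripper_width: 0.0402
```

```bash
python3 st.py
```

```text
t 5.3 box TCP [-2.036e-01 -1.000e-04  1.303e-01] tips [-1.846e-01 -1.000e-04  1.140e-01] R [[0.652, 0.001, 0.758], [0.001, -1.0, 0.0], [0.758, 0.001, -0.652]] F [-0.2 -0.3 -0. ] w 0.0402
```

Well aligned. Pushing forward at about 60–80 mm/s.

Call:
{"op": "apply_moves", "data": {
  "steps": [
    {"travel":[0.0052,0,0.0061],"dr":[0,0,0],"grip":-0.08},
    {"travel":[0.0039,0,0.0046],"dr":[0,0,0],"grip":-0.08},
    {"travel":[0.0033,0,0.0038],"dr":[0,0,0],"grip":-0.08},
    {"travel":[0.0033,0,0.0038],"dr":[0,0,0],"grip":-0.08},
    {"travel":[0.0033,0,0.0038],"dr":[0,0,0],"grip":-0.08},
    {"travel":[0.0033,0,0.0038],"dr":[0,0,0],"grip":-0.08}
  ]
}}

```text
clock: 5.9
position: [0.5633, -0.0752, 0.1308]
eef_rot: [[0.118, 0.983, 0.141], [0.644, -0.184, 0.742], [0.756, 0.003, -0.655]]
contact_force: [-0.2, -2.5, 0.2]
gripper_width: 0.0398
```

```bash
python3 st.py
```

```text
t 5.9 box TCP [-0.1691 -0.0011  0.1308] tips [-0.1502 -0.0012  0.1145] R [[0.655, -0.003, 0.756], [0.0, -1.0, -0.004], [0.756, 0.003, -0.655]] F [-2.5 -0.3  0.2] w 0.0398
```

Contact is about 2.5 N and steady. Continuing, with a small leftward trim and 0.5 mm down.

Call:
{"op": "apply_moves", "data": {
  "steps": [
    {"travel":[0.0046,-0.0005,0.0056],"dr":[0,0,0.002],"grip":-0.08},
    {"travel":[0.0046,-0.0005,0.0056],"dr":[0,0,0.002],"grip":-0.08},
    {"travel":[0.0046,0,0.0054],"dr":[0,0,0],"grip":-0.08},
    {"travel":[0.0046,0,0.0054],"dr":[0,0,0],"grip":-0.08},
    {"travel":[0.0046,0,0.0054],"dr":[0,0,0],"grip":-0.08},
    {"travel":[0.0046,0,0.0054],"dr":[0,0,0],"grip":-0.08},
    {"travel":[0.0046,0,0.0054],"dr":[0,0,0],"grip":-0.08},
    {"travel":[0.0,0,0.0],"dr":[0,0,0],"grip":-0.08}
  ]
}}

```text
clock: 6.7
position: [0.5727, -0.021, 0.1309]
eef_rot: [[0.121, 0.982, 0.141], [0.643, -0.186, 0.742], [0.756, 0.001, -0.655]]
contact_force: [0.6, -0.8, -0.4]
gripper_width: 0.0401
```

```bash
python3 - <<'E'
from st import *
s,b,d,R=rep()
for c in ['wrist','scene']:
    im=ctrl.capture(c); cv2.imwrite(f'pics/{c}4.png',im[:,:,::-1])
tip=d+R[:,2]*.025
bt=[*(Rz(b[2])@[tip[0]+.0064+.0485,.001,0]+[b[0],b[1],0])[:2],b[2]]
overlay('pics/scene4.png','pics/o_s4.png',b,bt,cam('scene'),(220,110,400,250),4)
overlay('pics/wrist4.png','pics/o_w4.png',b,bt,cam('wrist',s),None,1.5)
E
```

```text
t 6.7 box TCP [-0.1141 -0.0005  0.1309] tips [-0.0952 -0.0006  0.1145] R [[0.655, -0.005, 0.756], [-0.003, -1.0, -0.005], [0.756, 0.001, -0.655]] F [-0.6 -0.7 -0.4] w 0.0401
```

View pics/o_w4.png

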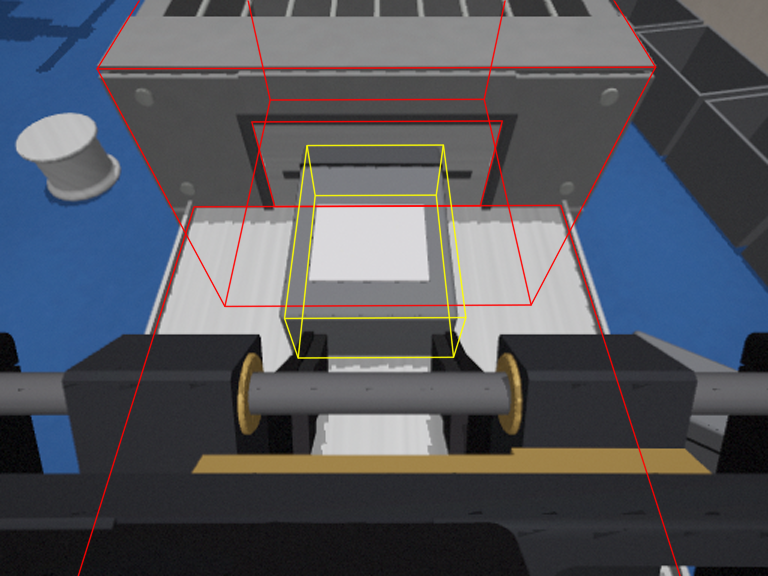

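View pics/o_s4.png

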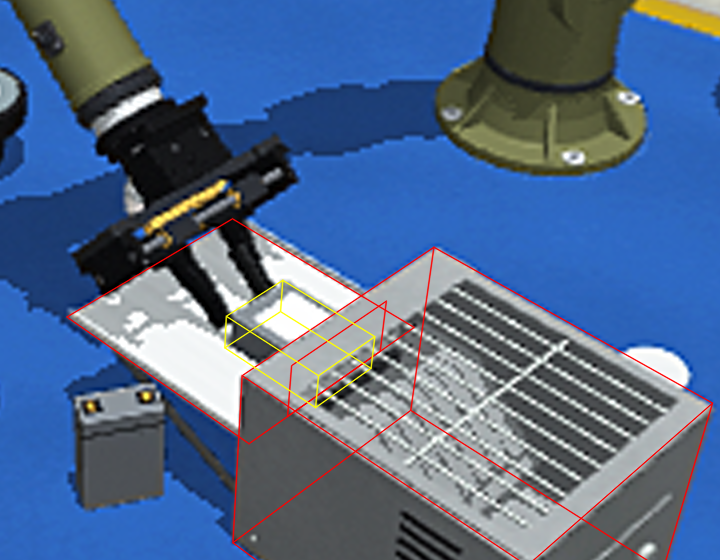

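The battery is straight, centred in the mouth, and its front is just at the flap. Continuing steadily.

Call:
{"op": "apply_moves", "data": {
  "steps": [
    {"travel":[0.004,0,0.0046],"dr":[0,0,0.003],"grip":-0.08},
    {"travel":[0.0046,0,0.0054],"dr":[0,0,0.002],"grip":-0.08},
    {"travel":[0.0046,0,0.0054],"dr":[0,0,0],"grip":-0.08},
    {"travel":[0.0046,0,0.0054],"dr":[0,0,0],"grip":-0.08},
    {"travel":[0.0046,0,0.0054],"dr":[0,0,0],"grip":-0.08},
    {"travel":[0.0046,0,0.0054],"dr":[0,0,0],"grip":-0.08},
    {"travel":[0.0046,0,0.0054],"dr":[0,0,0],"grip":-0.08},
    {"travel":[0.0046,0,0.0054],"dr":[0,0,0],"grip":-0.08}
  ]
}}

```text
clock: 7.6
position: [0.5846, 0.0332, 0.1304]
eef_rot: [[0.13, 0.981, 0.146], [0.644, -0.196, 0.74], [0.754, -0.002, -0.657]]
contact_force: [-1.0, -3.7, 0.9]
gripper_width: 0.0401
```

```bash
python3 - <<'E'
from st import *
s,b,d,R=rep()
im=ctrl.capture('wrist'); cv2.imwrite('pics/wrist5.png',im[:,:,::-1])
E
```

```text
t 7.6 box TCP [-0.0586 -0.0024  0.1304] tips [-0.0398 -0.0026  0.114 ] R [[0.657, -0.015, 0.754], [-0.011, -1.0, -0.01], [0.754, -0.002, -0.657]] F [-3.8  0.3  0.9] w 0.0401
```

View pics/wrist5.png

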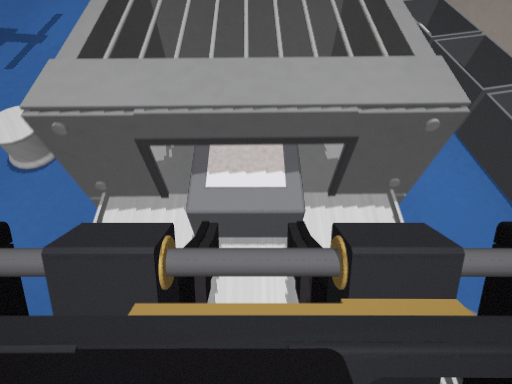

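The battery is halfway in, square, with the flap riding on it. Continuing with a small trim.

Call:
{"op": "apply_moves", "data": {
  "steps": [
    {"travel":[0.0046,-0.001,0.0054],"dr":[0.005,0,-0.006],"grip":-0.08},
    {"travel":[0.0046,-0.001,0.0054],"dr":[0.005,0,-0.006],"grip":-0.08},
    {"travel":[0.0046,0,0.0053],"dr":[0,0,0],"grip":-0.08},
    {"travel":[0.0046,0,0.0053],"dr":[0,0,0],"grip":-0.08},
    {"travel":[0.0046,0,0.0053],"dr":[0,0,0],"grip":-0.08}
  ]
}}

```text
clock: 8.15
position: [0.5898, 0.0717, 0.1303]
eef_rot: [[0.117, 0.984, 0.136], [0.646, -0.179, 0.742], [0.754, 0.001, -0.657]]
contact_force: [-0.4, -4.3, 1.8]
gripper_width: 0.0402
```

```bash
python3 - <<'E'
from st import *
s,b,d,R=rep()
im=ctrl.capture('wrist'); cv2.imwrite('pics/wrist6.png',im[:,:,::-1])
E
```

```text
t 8.15 box TCP [-0.0199 -0.0005  0.1303] tips [-0.001  -0.0005  0.1139] R [[0.657, 0.002, 0.754], [0.002, -1.0, 0.001], [0.754, 0.001, -0.657]] F [-4.3 -0.4  1.8] w 0.0402
```

View pics/wrist6.png

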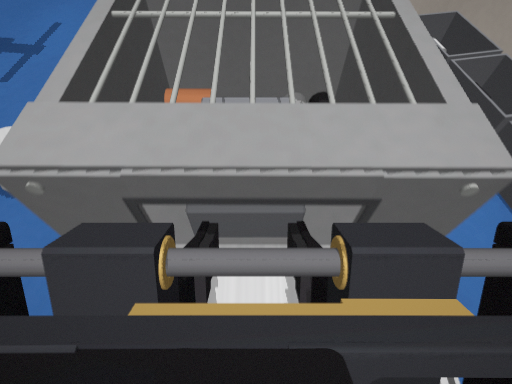

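Rear end is at about +5 mm inside. Reaching in further, in smaller steps.

Call:
{"op": "apply_moves", "data": {
  "steps": [
    {"travel":[0.0033,0,0.0038],"dr":[0,0,0],"grip":-0.08},
    {"travel":[0.0026,0,0.003],"dr":[0,0,0],"grip":-0.08},
    {"travel":[0.0026,0,0.003],"dr":[0,0,0],"grip":-0.08}
  ]
}}

```text
clock: 8.5
position: [0.5921, 0.0876, 0.1308]
eef_rot: [[0.116, 0.984, 0.134], [0.645, -0.177, 0.744], [0.756, 0.0, -0.655]]
contact_force: [-1.4, -1.9, 2.5]
gripper_width: 0.0399
```

```bash
python3 - <<'E'
from st import *
s,b,d,R=rep()
for c in ['wrist','scene']:
    im=ctrl.capture(c); cv2.imwrite(f'pics/{c}7.png',im[:,:,::-1])
a=cv2.imread('pics/wrist7.png')[60:280,100:420]; b2=cv2.resize(cv2.imread('pics/scene7.png')[130:280,250:410],None,fx=2.5,fy=2.5)
a=cv2.resize(a,None,fx=1.2,fy=1.2); h=375; cv2.imwrite('pics/c7.png',np.hstack([cv2.copyMakeBorder(a,0,h-a.shape[0],0,0,0),b2]))
E
```

```text
t 8.5 box TCP [-3.800e-03  1.000e-04  1.308e-01] tips [0.0151 0.0002 0.1145] R [[0.655, 0.004, 0.756], [0.003, -1.0, 0.003], [0.756, 0.0, -0.655]] F [-2.1  1.   2.5] w 0.0399
```

View pics/c7.png

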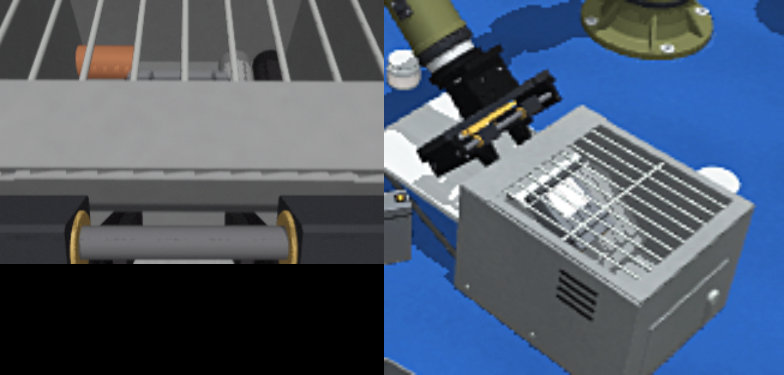

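Call:
{"op": "apply_moves", "data": {
  "steps": [
    {"travel":[0.002,0,0.0024],"dr":[0,0,0],"grip":-0.08},
    {"travel":[0,0,0],"dr":[0,0,0],"grip":-0.08},
    {"travel":[0,0,0],"dr":[0,0,0],"grip":-0.08},
    {"travel":[0,0,0],"dr":[0,0,0],"grip":-0.08}
  ]
}}

```text
clock: 9.0
position: [0.5911, 0.0935, 0.1294]
eef_rot: [[0.115, 0.985, 0.129], [0.644, -0.173, 0.745], [0.756, -0.003, -0.655]]
contact_force: [0.5, -0.6, -0.3]
gripper_width: 0.04
```

```bash
python3 - <<'E'
from st import *
s,b,d,R=rep()
im=ctrl.capture('scene'); cv2.imwrite('pics/scene8.png',im[:,:,::-1])
cv2.imwrite('pics/c8.png',cv2.resize(cv2.imread('pics/scene8.png')[150:260,280:410],None,fx=5,fy=5,interpolation=cv2.INTER_CUBIC))
E
```

```text
t 9.0 box TCP [0.0018 0.0021 0.1294] tips [0.0207 0.0023 0.1131] R [[0.655, 0.008, 0.756], [0.003, -1.0, 0.008], [0.756, -0.003, -0.655]] F [-0.5 -0.6 -0.3] w 0.04
```

View pics/c8.png

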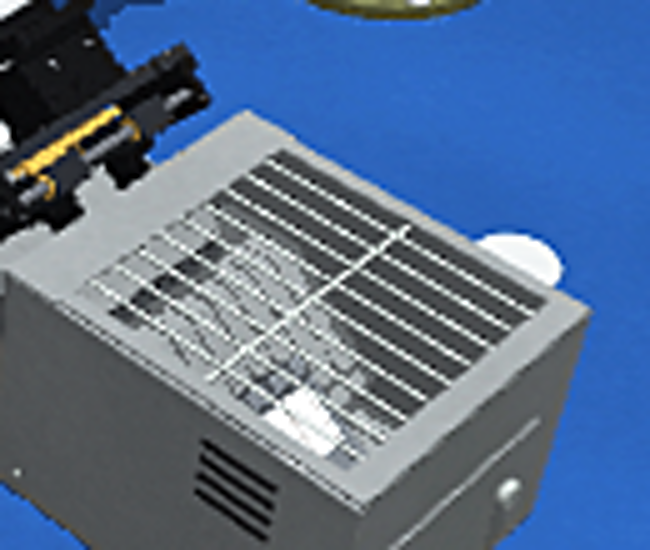

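The label now shows far down in the bin (px (310,420) in the crop) and contact force is gone: it has dropped. Withdrawing the fingers.

Call:
{"op": "apply_moves", "data": {
  "steps": [
    {"travel":[-0.0065,0.001,-0.0076],"dr":[0,0,0],"grip":-0.08},
    {"travel":[-0.0098,0.001,-0.0115],"dr":[0,0,0],"grip":-0.08},
    {"travel":[-0.0098,0,-0.0115],"dr":[0,0,0],"grip":-0.08},
    {"travel":[-0.0098,0,-0.0115],"dr":[0,0,0],"grip":-0.08},
    {"travel":[-0.0098,0,-0.0115],"dr":[0,0,0],"grip":-0.08},
    {"travel":[-0.0098,0,-0.0115],"dr":[0,0,0],"grip":-0.08},
    {"travel":[-0.01,0,-0.02],"dr":[0,0,0],"grip":-0.08},
    {"travel":[0,0,-0.03],"dr":[0,0,0],"grip":-0.08},
    {"travel":[0,0,-0.03],"dr":[0,0,0],"grip":-0.08},
    {"travel":[0,0,0],"dr":[0,0,0],"grip":-0.08}
  ]
}}

```text
clock: 10.05
position: [0.5633, -0.0739, 0.1751]
eef_rot: [[0.122, 0.984, 0.132], [0.645, -0.18, 0.743], [0.755, -0.005, -0.656]]
contact_force: [0.1, -1.2, -0.7]
gripper_width: 0.0397
```

```bash
python3 - <<'E'
from st import *
s,b,d,R=rep()
for c in ['wrist','scene','side']:
    im=ctrl.capture(c); cv2.imwrite(f'pics/{c}9.png',im[:,:,::-1])
    for n in ['battery','flap']: print(c,n,[(np.round(Rz(b[2]).T@(np.array(q['position'])-[b[0],b[1],0]),3).tolist(),round(q['confidence'],2)) for q in ctrl.spot_in(n,c)])
a=cv2.resize(cv2.imread('pics/wrist9.png'),(400,300)); c=cv2.resize(cv2.imread('pics/side9.png')[90:230,140:300],(400,300)); e=cv2.resize(cv2.imread('pics/scene9.png'),(400,300)); f=cv2.resize(cv2.imread('pics/scene9.png')[140:275,250:430],(400,300))
cv2.imwrite('pics/c9.png',np.vstack([np.hstack([a,c]),np.hstack([e,f])]))
E
```

```text
t 10.05 box TCP [-0.1678 -0.0009  0.1751] tips [-0.1489 -0.0007  0.1587] R [[0.656, 0.002, 0.755], [-0.003, -1.0, 0.005], [0.755, -0.005, -0.656]] F [-1.2 -0.3 -0.7] w 0.0397
wrist battery []
wrist flap [([0.006, 0.0, 0.128], 0.6)]
scene battery [([0.138, 0.012, 0.076], 0.66), ([0.103, -0.024, 0.096], 0.65)]
scene flap [([-0.462, -0.168, 0.044], 0.3)]
side battery []
side flap [([0.009, -0.002, 0.127], 0.79)]
```

View pics/c9.png

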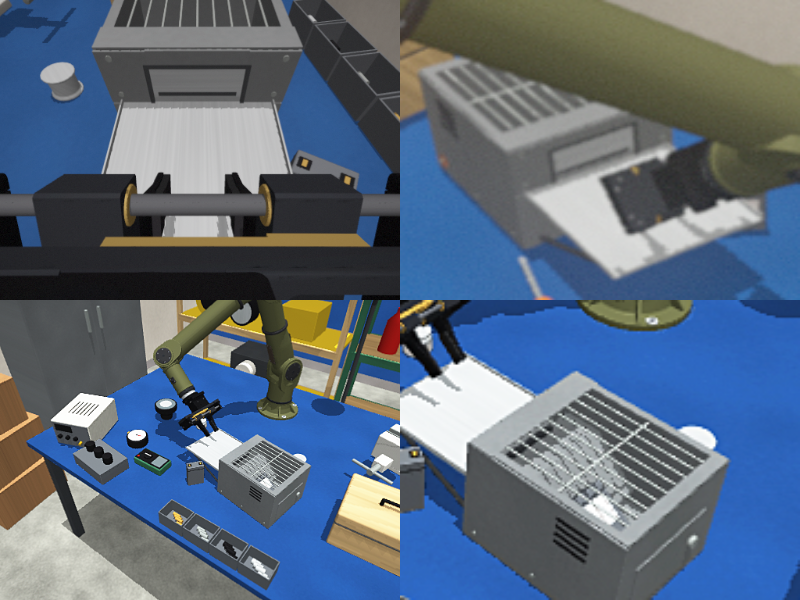

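The tray is empty, the flap hangs shut and the battery lies in the bin; the fingers are well clear. Handing in.

```bash
python3 -c "
from cell import ctrl
print(ctrl.job_done())"
```

```text
the job is handed in; nothing more can be done
None
```

The spent battery is in the bin, the flap is shut and the job is handed in at about 10.5 s, well under the 51 s limit.

**What I did:** I slid the battery about 24 mm left with one finger, which also squared it to the mouth. I then leaned the fingers forward about 49° and pushed it along the tray and under the flap. The fingertips reached about 20 mm inside the front face, and the battery dropped down the slide. I never gripped or lifted it, and the force readings I took stayed under 5 N.

**Last checks:**
- **Tray and flap:** the wrist and side pictures show the tray empty. The flap network found the flap's middle at about x +6 to +9 mm and 128 mm up in the box frame, which is hanging shut.
- **Battery:** the scene picture shows the label low in the bin through the grille, in the same place as in the picture taken about a second earlier.
- **Robot:** the fingers were about 150 mm outside the front face, with no significant contact force.
- **Other things on the bench:** they looked untouched in the pictures. I did not measure them one by one.

**Where the checks disagreed:**
- **Battery height:** the scene network gave two uncertain battery positions inside the box, 76 and 96 mm up, seen through the grille. That is higher than I'd expect for a battery in the bin, so I relied on the picture.
- **Flap in the scene view:** the same camera's flap report was a low-confidence false hit. The flap cannot be seen from there.

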